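# Vent the varnish pressure pot at its lock-nut valve

## Task

Let the pressure out of the varnish pot: unscrew the little knurled lock nut on the lid's vent valve (counter-clockwise seen from above) all the way up to the end of its thread, then press the freed valve pin with the gripper's fingertips down until you feel it land on its hard seat, and hold it down on the seat with about 8 N for two seconds, never pressing or squeezing the pin with more than 11 N. Then let go so that the pin springs back up, leave the nut unscrewed, and do not disturb the other things on the bench.

Things in the scene. Friction and masses are not known exactly. Their poses are not given: they have to be found in the camera images.
- pot: aluminium pressure pot fixed to the bench, 140 mm across (168 mm over the rim's clamps), flat lid at 150 mm; origin at the centre of its foot, z up, x away from the round gauge on its side. The vent valve stands on the lid at x = -22 mm, y = 0. Fixed on it too, not to be used: relief valve with pull ring at 34, 24 mm, top 175 mm; square-headed filler plug at 34, -26 mm, top 165 mm
- nut_mid (a point): centre (half-way up) of the lock nut: round knurled brass nut, 13 mm across, 12 mm tall, axis upright, 192 mm over the bench when screwed down on the vent valve's stem (9 mm thick, 36 mm tall from the lid, 22 mm wide hexagon in its lowest 9 mm). It climbs 2.1 mm per radian of unscrewing and never comes off
- lock_nut (a joint): turn of the lock nut on the pin, rad: 0 screwed down on the stem, grows counter-clockwise seen from above, 3.9 at the end stop of its thread, where it turns no further. It starts between 0 and 0.5; friction about 0.06 N m holds it where it is left
- valve_pin (a joint): how far the valve pin (with the nut on it) is pushed down, m: 0 up. It lands on a hard seat hidden in the stem, 2 to 7 mm down, different each time and to be found by feel. A spring pushes it up: 1.5 N at the top, 2.6 N at most; more than that means it is on the seat. It can go down only as far as the nut has climbed
- pin_top (a point): tip of the steel valve pin, 6 mm thick, that stands up through the nut; the point is the centre of its flat top, 212 mm over the bench when up (14 mm over the top of the screwed-down nut, 6 mm over that of the fully unscrewed nut)
- varnish_jar: amber glass jar with steel cap, 60 mm across, 75 mm tall, loose bystander; origin at its underside; leave alone
- jar_cap: white plastic jar cap, 66 mm across, 12 mm thick, lying flat, loose bystander; origin at its underside; leave alone
- cup: white plastic cup, 64 mm across, 75 mm tall, loose bystander; origin at its underside; leave alone
- brush: varnish brush lying flat, loose bystander; origin at its underside; leave alone
- screwdriver: screwdriver lying flat, loose bystander; origin at its underside; leave alone
- block: stepped block of pale wood, 100 x 60 x 55 mm, loose bystander; origin at its underside; leave alone
- sample: thin varnished wood sample, 110 x 55 x 8 mm, loose bystander; origin at its underside; leave alone
Mind the look-alikes: they are no part of the job. What is shaped like the pot but green is not meant.

How it is judged:
On the way, in this order (a step that is already met when the one before it is completed fails the run):
1. the lock nut is unscrewed to the end of its thread (at least 3.5 rad), the pin up (value of joint lock_nut above 3.5 rad and value of joint valve_pin below 0.0015 m), for 0.2 s.
2. the freed pin is pressed home by the fingers on its tip, bearing on its seat with at least 3 N, the nut still unscrewed, for 1.5 s (contact force between valve_pin_c0 and valve_seat_c0 above 3 N and contact force between the fingers and valve_pin_c1 above 1 N and value of joint lock_nut above 3.4 rad), for 1.5 s.
At the end, for the whole second after the job is handed in: The nut is still unscrewed (over 3.4 rad), the pin has sprung back up (less than 0.8 mm down) and nothing touches its tip (value of joint valve_pin below 0.0008 m and value of joint lock_nut above 3.4 rad and contact force between anything else and valve_pin_c1 below 0.1 N).
It fails at once if the pin tip is pressed or squeezed with more than 11.5 N (contact force between the fingers and valve_pin_c1 above 11.5 N).
It fails at once if another thing on the bench is moved more than 30 mm (distance of any of varnish_jar, jar_cap, cup, brush, screwdriver, block, sample from where it was at the start of the episode above 0.03 m).
It also fails if it takes over 67 s, if anything falls off the work surface, if the arm or the gripper's body presses on something with over 40 N, if the wrist force passes 120 N, or if a joint passes its speed limit or range.

## Robot

A 7-joint arm with a two-finger parallel gripper is mounted at the origin on the work surface. World frame = base frame: x ahead of the robot, y to its left, z up, the work surface at z = 0. Lengths are in m, angles in rad, forces in N, time in s.
With the tool pointing down it reaches from about 0.425 to 0.925 m from the base axis. Payload 6.8 kg.
Tool frame: the origin (TCP) lies on the centre line of the jaws, within the pads' length; the fingertips stand 19 mm ahead of it and the grasp point (between the pads) is the TCP (tcp_to_tips is the distance from the TCP to the fingertips, in m); x points along the fingers, y is the direction in which the jaws open and shut, and the axes are right-handed (so a half turn about x gives the same grasp; the last joint's range is limited). The gripper opens to 85 mm and grips with 20 to 120 N. Pads are 22 mm wide; open, the fingers measure 114 mm over their backs; the gripper's body (76 mm by 85 mm) begins 54 mm behind the grasp point. The pads swing forward as they close: fully open they stand 13 mm farther back than shut.
Start: joints at [-1.268, 0.477, 0.022, 1.555, -0.011, 1.109, -0.083], TCP at [0.27, 0.619, 0.25] pointing down, gripper open.
Joint ranges: [-2.96, 2.96], [-0.34, 2.1], [-1.41, 1.46], [0.24, 2.44], [-1.37, 4.51], [0.17, 1.92], [-2.96, 2.96]. Speed limits (rad/s): [2.39, 2.39, 3.14, 3.14, 3.14, 3.14, 3.14].

## Interface

Orientations are given as a unit quaternion [w, x, y, z].
In Python, from station import get_obs, read_camera, hand_in, spot_in, cut_out, tcp_to_tips gives the robot as it stands.
- The arm moves only by the shell command python3 -m jog 'ROWS' [FORCE]. ROWS is JSON, a list of rows, each an object of numbers: "gripper": the closure, from 0 (fully open) to 1 (shut); "dx", "dy", "dz": the shift along the world's x, y, z in m; "rx", "ry", "rz": the turn, a rotation vector about the world's x, y, z in degrees. In form: [{"gripper": .., "dx": .., "dy": .., "dz": .., "rx": .., "ry": .., "rz": ..}, ...]. A call has 1 to 10 rows; each row is the pose to reach, as a shift and turn from the pose commanded when the call began; what a row does not reach only later rows make up. A row lasts 1/10 s, in which the tool goes at most 50 mm and 8.59 degrees, less where a joint would pass 70% of its speed; a pose out of reach is approached as far as the arm can. A call with a gripper value outside its range is refused whole. The fingers move at their own pace and stop on an object; FORCE is the grip in N (left out, the last holds). Time passes only in rows, so rows that repeat a pose let the fingers close. It gives the time, the measured TCP pose, the force and the opening at its end, in the units of the state.
- get_obs(): the state, without advancing time (a new reading comes with each control period).
- read_camera(name): name is "scene" or "top" or "wrist"; returns a dict with "pixels" (480x640x3 uint8, blue, green, red), "range_z" (480x640 float32, m along the optical axis (not along the pixel's ray), 0 where there is no reading), "camera_matrix" (3x3 intrinsics, pixels), "cam_to_world" (4x4, takes a point from camera to world coordinates). Camera axes: x right, y down, z forward; pixel columns grow to the right and rows downward; lengths in m; the calibration is good to about 2 mm. A picture is of the moment at which its call begins.
- hand_in(): hands the job in, once; it reports no verdict.
Trained networks look in the newest picture that a camera, given by its name, has taken for a name from the list of things; names that differ only in an ending like _2 or _b are one class to them, and where a whole thing is asked for, a point or a joint stands for the part that bears it (a point fixed in the world has none). Each returns a list of dicts, best first, with "conf" (0 to 1); they miss things now and then, are a little off and sometimes report something else, mostly with a low value. They report only what shows in the picture. A call takes as long as a camera call. They do not tell look-alikes from the thing itself.
- spot_in(camera, label): "box" ([centre column, centre row, width, height] in pixels, round what is visible of it).
- cut_out(camera, label): "mask" (480x640 bool, what is visible of it) and "box" ([centre column, centre row, width, height] in pixels, round what is visible of it).
The state is a dict: "t": time; "q": joint angles; "joint_vel": joint speeds; "joint_torque": joint torques, N m; "eef_pos": TCP position; "tool_rot": TCP orientation; "contact_force": force on the tool from outside, world axes, zero at the start; "torque": the same for the moment, N m; "gripper_width": opening from 0.0 (shut) to 1.0 (fully open).
Only numpy, scipy, OpenCV 4.12 (cv2) and the standard library are available. Lean on these libraries where they do the work, as an engineer would, in place of code of your own. Each camera call takes 0.05 s, during which the arm holds its last target. There are 200 camera calls.

## Working session

There is one attempt and no reset: what is moved stays moved. The work goes in short steps, Python scripts to look and compute and a shell command to move; the robot and the scene stay as the last step left them, time stands still between calls to the robot, and variables do not carry over. Pictures are saved under pics/ and viewed, about 8 in all and at most 12, crops included, and the job is handed in when it is done.

```bash
mkdir -p pics; ls; python3 - <<'E'
from station import *
import cv2
o=get_obs();print({k:o[k] for k in('t','eef_pos','tool_rot','contact_force','gripper_width')},tcp_to_tips)
for c in('scene','top'):
    r=read_camera(c);cv2.imwrite(f'pics/{c}0.png',r['pixels'])
    for l in('pot','nut_mid','pin_top'):print(c,l,[(round(d['conf'],2),[round(float(x)) for x in d['box']]) for d in spot_in(c,l)])
E
```

```text
pics
{'t': 0.0, 'eef_pos': array([0.26936705, 0.6183082 , 0.24931502]), 'tool_rot': array([ 0.69216275,  0.14358595,  0.69231524, -0.14489106]), 'contact_force': array([ 0.93431566,  0.10192489, -0.92022656]), 'gripper_width': 0.9977842925471673} 0.019
scene pot [(0.83, [183, 332, 76, 70]), (0.69, [315, 311, 65, 66]), (0.68, [404, 229, 68, 65])]
scene nut_mid []
scene pin_top []
top pot [(0.95, [281, 192, 59, 69]), (0.94, [457, 350, 67, 70]), (0.88, [391, 242, 58, 66]), (0.54, [482, 258, 32, 40])]
top nut_mid []
top pin_top []
```

View pics/scene0.png

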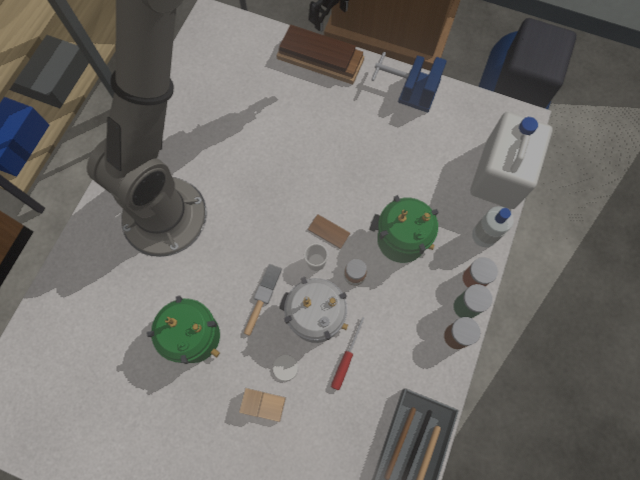

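View pics/top0.png

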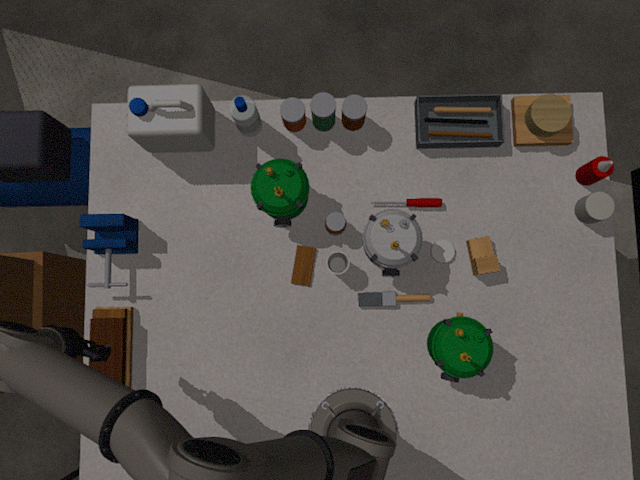

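The top picture shows three pots: green at (281,190), green at (460,348) and aluminium at (391,240). The silver one is meant; its gauge is at (391,272). I'll measure it now and confirm it with an enlarged crop.

```bash
cat > h.py <<'E'
import numpy as np,cv2
from station import *
def ray(r,u,v):
    K=r['camera_matrix'];T=r['cam_to_world']
    d=T[:3,:3]@np.linalg.solve(K,[u,v,1.]);return T[:3,3],d
def at_z(r,u,v,z):
    o,d=ray(r,u,v);return o+d*(z-o[2])/d[2]
def cloud(r):
    K=r['camera_matrix'];T=r['cam_to_world'];z=r['range_z']
    v,u=np.mgrid[:480,:640]
    p=np.stack([(u-K[0,2])/K[0,0]*z,(v-K[1,2])/K[1,1]*z,z],-1)@T[:3,:3].T+T[:3,3]
    p[z==0]=np.nan;return p
E
python3 - <<'E'
from h import *
for c,b in(('top',(391,242)),('scene',(315,311))):
    r=read_camera(c);P=cloud(r);u,v=b
    cr=r['pixels'][v-45:v+45,u-50:u+50];cv2.imwrite(f'pics/{c}1.png',cv2.resize(cr,None,fx=6,fy=6,interpolation=cv2.INTER_CUBIC))
    Q=P[v-45:v+45,u-50:u+50].reshape(-1,3);L=Q[(abs(Q[:,2]-.15)<.006)]
    (x,y),rad=cv2.minEnclosingCircle(L[:,:2].astype(np.float32).reshape(-1,1,2));print(c,'lid',L.mean(0),x,y,rad,len(L))
    T=Q[(Q[:,2]>.165)&(Q[:,2]<.23)];print(np.round(T,3)[:60].tolist())
    print('T',r['cam_to_world'][:3,3],r['camera_matrix'][0])
E
```

```text
top lid [ 0.50889337 -0.11000659  0.14965416] 0.5113481283187866 -0.10956801474094391 0.08027321100234985 1821
[[0.555, -0.085, 0.17], [0.554, -0.087, 0.173], [0.554, -0.089, 0.175], [0.552, -0.082, 0.173], [0.553, -0.09, 0.166], [0.551, -0.091, 0.176], [0.55, -0.079, 0.172], [0.549, -0.084, 0.177], [0.55, -0.087, 0.171], [0.549, -0.089, 0.173], [0.547, -0.079, 0.171], [0.547, -0.081, 0.174], [0.547, -0.084, 0.173], [0.547, -0.087, 0.17], [0.547, -0.089, 0.171], [0.548, -0.092, 0.167], [0.546, -0.093, 0.179], [0.547, -0.135, 0.168], [0.545, -0.079, 0.172], [0.545, -0.082, 0.171], [0.545, -0.084, 0.171], [0.545, -0.087, 0.171], [0.545, -0.089, 0.17], [0.544, -0.092, 0.173], [0.545, -0.138, 0.165], [0.542, -0.079, 0.17], [0.542, -0.084, 0.17], [0.542, -0.087, 0.17], [0.542, -0.089, 0.17], [0.541, -0.094, 0.175], [0.539, -0.081, 0.174], [0.54, -0.087, 0.17], [0.539, -0.091, 0.174], [0.537, -0.084, 0.171], [0.537, -0.087, 0.17], [0.536, -0.089, 0.174], [0.495, -0.107, 0.198], [0.495, -0.109, 0.201], [0.494, -0.111, 0.203], [0.495, -0.114, 0.199], [0.494, -0.105, 0.19], [0.492, -0.107, 0.
[... 1422 characters left out ...]
187], [0.49, -0.113, 0.195], [0.492, -0.112, 0.196], [0.495, -0.111, 0.199], [0.497, -0.11, 0.198], [0.499, -0.11, 0.199], [0.541, -0.088, 0.176], [0.545, -0.084, 0.167], [0.547, -0.084, 0.171], [0.549, -0.083, 0.168], [0.554, -0.081, 0.167], [0.556, -0.081, 0.171], [0.491, -0.115, 0.197], [0.494, -0.115, 0.2], [0.495, -0.113, 0.193], [0.498, -0.113, 0.198], [0.499, -0.11, 0.19], [0.542, -0.09, 0.176], [0.546, -0.088, 0.171], [0.548, -0.086, 0.168], [0.55, -0.086, 0.17], [0.553, -0.084, 0.169], [0.555, -0.083, 0.168], [0.557, -0.084, 0.174], [0.493, -0.115, 0.187], [0.495, -0.114, 0.187], [0.497, -0.111, 0.177]]
T [ 0.61850993 -0.3287285   1.40186312] [523.08563252   0.         319.91003231]
```

View crop.

View pics/top1.png

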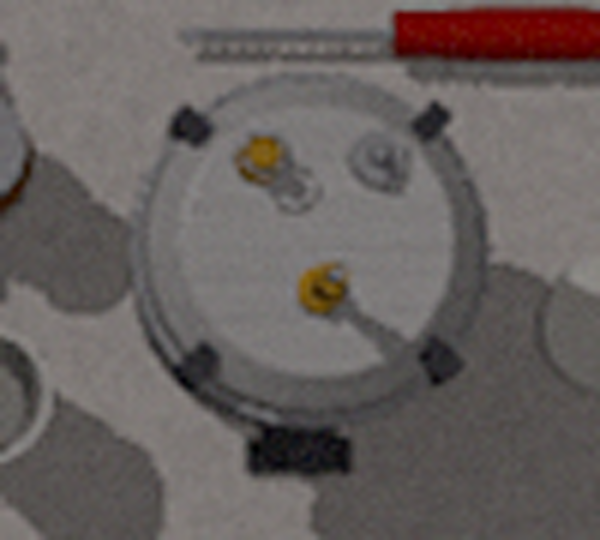

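```bash
python3 -m jog '[{"gripper":0.3,"dx":0.03,"dy":-0.04,"dz":0.02},{"gripper":0.3,"dx":0.06,"dy":-0.08,"dz":0.03},{"gripper":0.3,"dx":0.09,"dy":-0.12,"dz":0.03},{"gripper":0.3,"dx":0.12,"dy":-0.15,"dz":0.03},{"gripper":0.3,"dx":0.14,"dy":-0.19,"dz":0.03},{"gripper":0.3,"dx":0.16,"dy":-0.23,"dz":0.03},{"gripper":0.3,"dx":0.18,"dy":-0.27,"dz":0.03},{"gripper":0.3,"dx":0.2,"dy":-0.31,"dz":0.03},{"gripper":0.3,"dx":0.21,"dy":-0.35,"dz":0.03},{"gripper":0.3,"dx":0.22,"dy":-0.39,"dz":0.03}]' 40; python3 -c "
from station import *;print(get_obs()['q'])"
```

```text
[-1.26811859  0.47705165  0.02239242  1.55546077 -0.01149947  1.1093002
 -0.08313275]$[0]: bad value
```

The crop confirms the aluminium pot: the brass lock nut is at crop (322,290) with the steel pin tip at (335,272), on the gauge side. The relief valve at (262,160) and filler plug at (380,160) fit the description too. The move was refused for its row format, so I'll retry with every key filled in.

```bash
python3 -m jog '[{"gripper":0.3,"dx":0.03,"dy":-0.04,"dz":0.02,"rx":0,"ry":0,"rz":0},{"gripper":0.3,"dx":0.06,"dy":-0.08,"dz":0.03,"rx":0,"ry":0,"rz":0},{"gripper":0.3,"dx":0.09,"dy":-0.12,"dz":0.03,"rx":0,"ry":0,"rz":0},{"gripper":0.3,"dx":0.12,"dy":-0.15,"dz":0.03,"rx":0,"ry":0,"rz":0},{"gripper":0.3,"dx":0.14,"dy":-0.19,"dz":0.03,"rx":0,"ry":0,"rz":0},{"gripper":0.3,"dx":0.16,"dy":-0.23,"dz":0.03,"rx":0,"ry":0,"rz":0},{"gripper":0.3,"dx":0.18,"dy":-0.27,"dz":0.03,"rx":0,"ry":0,"rz":0},{"gripper":0.3,"dx":0.2,"dy":-0.31,"dz":0.03,"rx":0,"ry":0,"rz":0},{"gripper":0.3,"dx":0.21,"dy":-0.35,"dz":0.03,"rx":0,"ry":0,"rz":0},{"gripper":0.3,"dx":0.22,"dy":-0.39,"dz":0.03,"rx":0,"ry":0,"rz":0}]' 40; python3 -c "
from station import *;print(get_obs()['q'])"
```

```text
t: 1.5
eef_pos: [0.4901, 0.227, 0.2805]
tool_rot: [0.692, 0.145, 0.692, -0.144]
contact_force: [0.9, -0.6, 0.8]
gripper_width: 0.693
[-0.70653104  0.22412009  0.18574407  1.85456727 -0.046926    1.06650531
  0.65675175]
```

```bash
python3 -m jog '[{"gripper":0.3,"dx":0.01,"dy":-0.04,"dz":0,"rx":0,"ry":0,"rz":-8},{"gripper":0.3,"dx":0.01,"dy":-0.08,"dz":0,"rx":0,"ry":0,"rz":-16},{"gripper":0.3,"dx":0.01,"dy":-0.12,"dz":0,"rx":0,"ry":0,"rz":-24},{"gripper":0.3,"dx":0.01,"dy":-0.16,"dz":0,"rx":0,"ry":0,"rz":-32},{"gripper":0.3,"dx":0.01,"dy":-0.2,"dz":0,"rx":0,"ry":0,"rz":-40},{"gripper":0.3,"dx":0.01,"dy":-0.24,"dz":0,"rx":0,"ry":0,"rz":-48},{"gripper":0.3,"dx":0,"dy":-0.28,"dz":0,"rx":0,"ry":0,"rz":-56},{"gripper":0.3,"dx":0,"dy":-0.31,"dz":0,"rx":0,"ry":0,"rz":-64},{"gripper":0.3,"dx":0,"dy":-0.33,"dz":0,"rx":0,"ry":0,"rz":-72},{"gripper":0.3,"dx":0,"dy":-0.34,"dz":0,"rx":0,"ry":0,"rz":-80}]'
python3 -m jog '[{"gripper":0.3,"dx":0,"dy":0,"dz":0,"rx":0,"ry":0,"rz":-8},{"gripper":0.3,"dx":0,"dy":0,"dz":0,"rx":0,"ry":0,"rz":-16},{"gripper":0.3,"dx":0,"dy":0,"dz":0,"rx":0,"ry":0,"rz":-24},{"gripper":0.3,"dx":0,"dy":0,"dz":0,"rx":0,"ry":0,"rz":-32},{"gripper":0.3,"dx":0,"dy":0,"dz":0,"rx":0,"ry":0,"rz":-40},{"gripper":0.3,"dx":0,"dy":0,"dz":0,"rx":0,"ry":0,"rz":-48},{"gripper":0.3,"dx":0,"dy":0,"dz":0,"rx":0,"ry":0,"rz":-56},{"gripper":0.3,"dx":0,"dy":0,"dz":0,"rx":0,"ry":0,"rz":-64},{"gripper":0.3,"dx":0,"dy":0,"dz":0,"rx":0,"ry":0,"rz":-72},{"gripper":0.3,"dx":0,"dy":0,"dz":0,"rx":0,"ry":0,"rz":-80}]'
python3 -m jog '[{"gripper":0.3,"dx":0,"dy":0,"dz":0,"rx":0,"ry":0,"rz":-8},{"gripper":0.3,"dx":0,"dy":0,"dz":0,"rx":0,"ry":0,"rz":-16},{"gripper":0.3,"dx":0,"dy":0,"dz":0,"rx":0,"ry":0,"rz":-24},{"gripper":0.3,"dx":0,"dy":0,"dz":0,"rx":0,"ry":0,"rz":-30},{"gripper":0.3,"dx":0,"dy":0,"dz":0,"rx":0,"ry":0,"rz":-30},{"gripper":0.3,"dx":0,"dy":0,"dz":0,"rx":0,"ry":0,"rz":-30}]'
python3 - <<'E'
from h import *
o=get_obs();print(o['q'],o['contact_force'])
r=read_camera('wrist');cv2.imwrite('pics/w0.png',r['pixels'])
print(r['cam_to_world'],r['camera_matrix'])
P=cloud(r);m=(P[...,2]>.18)&(P[...,2]<.225)&(np.hypot(P[...,0]-.49,P[...,1]+.11)<.03)
print(m.sum(),P[m].mean(0) if m.any() else 0)
for l in('nut_mid','pin_top'):print(l,[(round(d['conf'],2),d['box']) for d in spot_in('wrist',l)])
E
```

```text
t: 2.5
eef_pos: [0.4892, -0.1136, 0.2807]
tool_rot: [0.435, 0.558, 0.435, -0.557]
contact_force: [0.2, 0.1, -0.3]
gripper_width: 0.703
t: 3.5
eef_pos: [0.4896, -0.1111, 0.2805]
tool_rot: [-0.024, 0.707, -0.024, -0.707]
contact_force: [0.3, -0.1, 0.2]
gripper_width: 0.698
t: 4.1
eef_pos: [0.4896, -0.111, 0.2804]
tool_rot: [-0.203, 0.677, -0.203, -0.677]
contact_force: [-0.3, -0.5, -0.6]
gripper_width: 0.707
[-0.64890423  0.19993987  0.87056479  1.96681048 -0.17600028  1.05147735
 -1.85336915] [-0.32139172 -0.4920849  -0.56949075]
[[-5.50151450e-01 -8.03984260e-01 -2.25704877e-01  5.47739873e-01]
 [-8.35064456e-01  5.29397101e-01  1.49686552e-01 -1.49806755e-01]
 [-8.58123635e-04  2.70828394e-01 -9.62627262e-01  4.04102508e-01]
 [ 0.00000000e+00  0.00000000e+00  0.00000000e+00  1.00000000e+00]] [[374.2432355    0.         319.22918096]
 [  0.         374.2432355  238.94903208]
 [  0.           0.           1.        ]]
517 [ 0.49534666 -0.11214991  0.20018259]
nut_mid [(0.91, [317.3, 250.6, 27.4, 21.1])]
pin_top [(0.97, [313.3, 254.1, 28.6, 23.6])]
```

```bash
python3 - <<'E'
from h import *
im=cv2.imread('pics/w0.png');cr=im[205:295,255:375]
cv2.imwrite('pics/w0c.png',cv2.resize(cr,None,fx=6,fy=6,interpolation=cv2.INTER_CUBIC))
E
```

```text
(no output)
```

View pics/w0c.png

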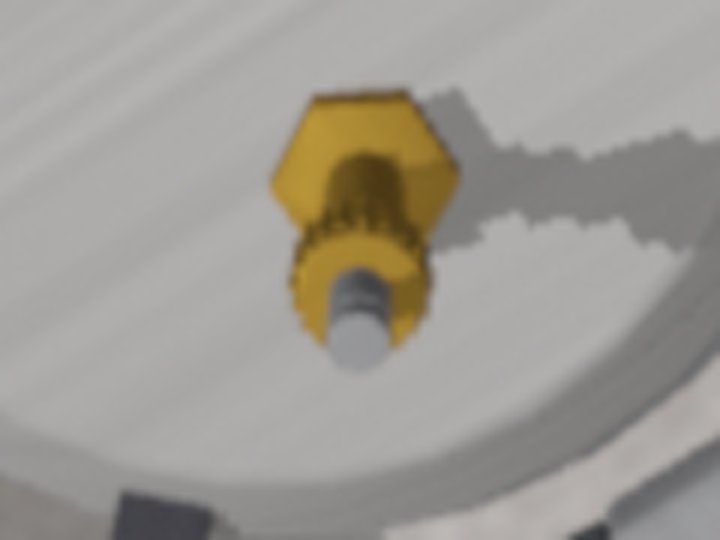

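The wrist crop shows the pin's flat top at crop (358,342), which is full pixel (314.3,261.6). The nut's top face is centred near (362,290), which is (315,253). I'll put both on their known heights.

```bash
python3 - <<'E'
from h import *
r=read_camera('wrist')
print(at_z(r,314.3,261.6,.212),at_z(r,315,253,.198),at_z(r,314.8,253-.0,.1985))
P=cloud(r);Q=P.reshape(-1,3);pt=Q[(abs(Q[:,2]-.212)<.003)&(np.hypot(Q[:,0]-.49,Q[:,1]+.11)<.02)];print(len(pt),pt.mean(0))
o=get_obs();print(o['eef_pos'])
E
```

```text
[ 0.49348118 -0.11079705  0.212     ] [ 0.49368245 -0.11118957  0.198     ] [ 0.49387698 -0.1111875   0.1985    ]
102 [ 0.49399082 -0.11108956  0.21169455]
[ 0.48954545 -0.11117617  0.28034623]
```

```bash
python3 -m jog '[{"gripper":0.3,"dx":0.003,"dy":0,"dz":-0.02,"rx":0,"ry":0,"rz":0},{"gripper":0.4,"dx":0.003,"dy":0,"dz":-0.045,"rx":0,"ry":0,"rz":0},{"gripper":0.5,"dx":0.003,"dy":0,"dz":-0.065,"rx":0,"ry":0,"rz":0},{"gripper":0.6,"dx":0.003,"dy":0,"dz":-0.075,"rx":0,"ry":0,"rz":0},{"gripper":0.7,"dx":0.003,"dy":0,"dz":-0.075,"rx":0,"ry":0,"rz":0},{"gripper":0.7,"dx":0.003,"dy":0,"dz":-0.075,"rx":0,"ry":0,"rz":0}]' 30
python3 -m jog '[{"gripper":1,"dx":0,"dy":0,"dz":0,"rx":0,"ry":0,"rz":0},{"gripper":1,"dx":0,"dy":0,"dz":0,"rx":0,"ry":0,"rz":0},{"gripper":1,"dx":0,"dy":0,"dz":0,"rx":0,"ry":0,"rz":0},{"gripper":1,"dx":0,"dy":0,"dz":0,"rx":0,"ry":0,"rz":0},{"gripper":1,"dx":0,"dy":0,"dz":0,"rx":0,"ry":0,"rz":0}]' 30
python3 - <<'E'
from h import *
o=get_obs();print(o['q'],o['contact_force'],o['torque'],o['eef_pos'],o['gripper_width']*85)
r=read_camera('wrist');cv2.imwrite('pics/w1.png',cv2.resize(r['pixels'][170:370,190:450],None,fx=3,fy=3))
E
```

```text
t: 4.9
eef_pos: [0.4929, -0.1114, 0.2059]
tool_rot: [-0.204, 0.677, -0.204, -0.677]
contact_force: [-0.3, -0.1, 0.3]
gripper_width: 0.299
t: 5.4
eef_pos: [0.4937, -0.1107, 0.2063]
tool_rot: [-0.204, 0.678, -0.203, -0.676]
contact_force: [1.2, 4.0, 5.9]
gripper_width: 0.135
[-0.56932583  0.32123007  0.81608226  2.04046221 -0.30036808  0.89715323
 -1.7445982 ] [1.15268728 3.98188205 5.86335301] [ 0.68979998 -0.18372568 -0.02846931] [ 0.49373649 -0.11067201  0.20630562] 11.444458141551886
```

View pics/w1.png

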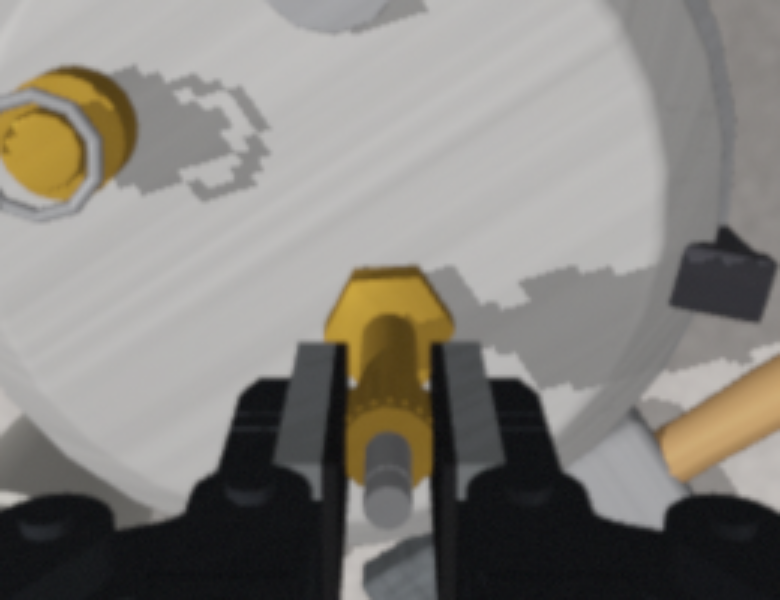

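The nut is between the pads, at pixel (390,440) in the crop. The opening reads 11.4 mm and the tool centred itself about 1 mm. I'll correct by that much and unscrew along the helix, 0.29 mm of climb per 8°.

```bash
python3 -m jog '[{"gripper":1,"dx":0.001,"dy":0.001,"dz":0.0008,"rx":0,"ry":0,"rz":8},{"gripper":1,"dx":0.001,"dy":0.001,"dz":0.0011,"rx":0,"ry":0,"rz":16},{"gripper":1,"dx":0.001,"dy":0.001,"dz":0.0014,"rx":0,"ry":0,"rz":24},{"gripper":1,"dx":0.001,"dy":0.001,"dz":0.0017,"rx":0,"ry":0,"rz":32},{"gripper":1,"dx":0.001,"dy":0.001,"dz":0.002,"rx":0,"ry":0,"rz":40},{"gripper":1,"dx":0.001,"dy":0.001,"dz":0.0023,"rx":0,"ry":0,"rz":48},{"gripper":1,"dx":0.001,"dy":0.001,"dz":0.0026,"rx":0,"ry":0,"rz":56},{"gripper":1,"dx":0.001,"dy":0.001,"dz":0.0029,"rx":0,"ry":0,"rz":64},{"gripper":1,"dx":0.001,"dy":0.001,"dz":0.0032,"rx":0,"ry":0,"rz":72},{"gripper":1,"dx":0.001,"dy":0.001,"dz":0.0034,"rx":0,"ry":0,"rz":80}]'
python3 -c "
from station import *;o=get_obs();print(o['q'],o['contact_force'],o['torque'])"
```

```text
t: 6.45
eef_pos: [0.4936, -0.1088, 0.2088]
tool_rot: [0.281, 0.649, 0.282, -0.649]
contact_force: [1.0, 5.8, 1.3]
gripper_width: 0.13
[-0.32883115  0.26424897  0.50249143  2.02463254 -0.16452766  0.89112686
 -0.49028738] [0.98727737 5.75212443 1.31146975] [ 1.23098762 -0.09701934 -0.06827058]
```

```bash
python3 -m jog '[{"gripper":1,"dx":0,"dy":0.001,"dz":0.0003,"rx":0,"ry":0,"rz":8},{"gripper":1,"dx":0,"dy":0.001,"dz":0.0006,"rx":0,"ry":0,"rz":16},{"gripper":1,"dx":0,"dy":0.001,"dz":0.0009,"rx":0,"ry":0,"rz":24},{"gripper":1,"dx":0,"dy":0.001,"dz":0.0012,"rx":0,"ry":0,"rz":32},{"gripper":1,"dx":0,"dy":0.001,"dz":0.0015,"rx":0,"ry":0,"rz":40},{"gripper":1,"dx":0,"dy":0.001,"dz":0.0018,"rx":0,"ry":0,"rz":48},{"gripper":1,"dx":0,"dy":0.001,"dz":0.0021,"rx":0,"ry":0,"rz":56},{"gripper":1,"dx":0,"dy":0.001,"dz":0.0024,"rx":0,"ry":0,"rz":64},{"gripper":1,"dx":0,"dy":0.001,"dz":0.0027,"rx":0,"ry":0,"rz":72},{"gripper":1,"dx":0,"dy":0.001,"dz":0.0029,"rx":0,"ry":0,"rz":80}]'
python3 -c "
from station import *;o=get_obs();print(o['q'],o['contact_force'],o['torque'])"
```

```text
t: 7.45
eef_pos: [0.4918, -0.1086, 0.211]
tool_rot: [0.631, 0.316, 0.634, -0.317]
contact_force: [-4.4, 3.2, 1.7]
gripper_width: 0.126
[-0.12111713  0.24412797  0.2515754   2.01151567 -0.07761765  0.89876457
  0.81410269] [-4.3526456   3.21648455  1.68642133] [ 0.68448344  0.84135564 -0.0491745 ]
```

```bash
python3 -m jog '[{"gripper":1,"dx":-0.001,"dy":0.0005,"dz":0.0003,"rx":0,"ry":0,"rz":8},{"gripper":1,"dx":-0.001,"dy":0.0005,"dz":0.0006,"rx":0,"ry":0,"rz":16},{"gripper":1,"dx":-0.001,"dy":0.0005,"dz":0.0009,"rx":0,"ry":0,"rz":24},{"gripper":1,"dx":-0.001,"dy":0.0005,"dz":0.0012,"rx":0,"ry":0,"rz":32},{"gripper":1,"dx":-0.001,"dy":0.0005,"dz":0.0015,"rx":0,"ry":0,"rz":40},{"gripper":1,"dx":-0.001,"dy":0.0005,"dz":0.0018,"rx":0,"ry":0,"rz":46}]'
python3 -c "
from station import *;o=get_obs();print(o['q'],o['contact_force'],o['torque'])"
```

```text
t: 8.05
eef_pos: [0.4911, -0.1095, 0.2131]
tool_rot: [0.705, 0.045, 0.707, -0.045]
contact_force: [-2.8, -0.4, 0.4]
gripper_width: 0.126
[-0.01053947  0.23826532  0.12252415  2.00448899 -0.03548009  0.90350791
  1.57417887] [-2.84546239 -0.42394627  0.40061898] [-0.11979362  0.53169111 -0.13635305]
```

```bash
for i in 1 2; do python3 -m jog '[{"gripper":1,"dx":0,"dy":0,"dz":0.0002,"rx":0,"ry":0,"rz":5},{"gripper":1,"dx":0,"dy":0,"dz":0.0004,"rx":0,"ry":0,"rz":10},{"gripper":1,"dx":0,"dy":0,"dz":0.0005,"rx":0,"ry":0,"rz":15},{"gripper":1,"dx":0,"dy":0,"dz":0.0005,"rx":0,"ry":0,"rz":15}]'
python3 -c "
from station import *;o=get_obs();print(o['q'][6],o['contact_force'],o['torque'])"; done
```

```text
t: 8.45
eef_pos: [0.4911, -0.1098, 0.2136]
tool_rot: [0.705, -0.046, 0.707, 0.046]
contact_force: [-3.7, -2.0, 2.1]
gripper_width: 0.126
1.81927430533251 [-3.69846462 -2.02956805  2.11771447] [-0.4803932   0.87772635  0.01240746]
t: 8.85
eef_pos: [0.4921, -0.1097, 0.2144]
tool_rot: [0.693, -0.137, 0.694, 0.136]
contact_force: [-0.7, -2.3, 0.1]
gripper_width: 0.125
2.066673355952314 [-0.71675859 -2.30315437  0.10831515] [-0.610444    0.38796426 -0.10846762]
```

About 236° turned in all, with the torque up and varying. I'll open, rise, and check the nut's height against the pin.

```bash
python3 -m jog '[{"gripper":1,"dx":0,"dy":0,"dz":0,"rx":0,"ry":0,"rz":0},{"gripper":0.6,"dx":0,"dy":0,"dz":0,"rx":0,"ry":0,"rz":0},{"gripper":0.5,"dx":0,"dy":0,"dz":0,"rx":0,"ry":0,"rz":0},{"gripper":0.5,"dx":0,"dy":0,"dz":0,"rx":0,"ry":0,"rz":0},{"gripper":0.5,"dx":0,"dy":0,"dz":0.03,"rx":0,"ry":0,"rz":0},{"gripper":0.5,"dx":0,"dy":0,"dz":0.066,"rx":0,"ry":0,"rz":0},{"gripper":0.5,"dx":0,"dy":0,"dz":0.066,"rx":0,"ry":0,"rz":0},{"gripper":0.5,"dx":0,"dy":0,"dz":0.066,"rx":0,"ry":0,"rz":0}]'
python3 - <<'E'
from h import *
o=get_obs();print(o['eef_pos'],o['contact_force'],o['torque'])
r=read_camera('wrist')
b=spot_in('wrist','pin_top')[0]['box'];u,v=int(b[0]),int(b[1]);print(b)
cv2.imwrite('pics/w2.png',cv2.resize(r['pixels'][v-45:v+45,u-60:u+60],None,fx=6,fy=6,interpolation=cv2.INTER_CUBIC));print(u-60,v-45)
P=cloud(r);Q=P.reshape(-1,3);Q=Q[(Q[:,2]>.18)&(np.hypot(Q[:,0]-.493,Q[:,1]+.11)<.012)]
print(np.histogram(Q[:,2],np.arange(.18,.22,.001)))
pt=Q[abs(Q[:,2]-.212)<.0025];print(pt.mean(0))
E
```

```text
t: 9.65
eef_pos: [0.4932, -0.1083, 0.2811]
tool_rot: [0.694, -0.138, 0.693, 0.138]
contact_force: [-1.2, 0.2, -0.2]
gripper_width: 0.497
[ 0.49315214 -0.10831488  0.28113126] [-1.22568499  0.16072674 -0.17847171] [-0.01256417  0.03058311  0.02034773]
[468.4, 231.6, 80.9, 72.0]
408 186
(array([  6,   1,   8,   7,   6,   7,   1,   2,   0,   0,   0,   0,   0,
         0,   3,   5,  13,  16,   8,  13,  12,  13,  16,  15,  33, 105,
       146,  30,   9,   7,   6,  44,  36,   8,   0,   0,   0,   0,   0,
         0]), array([0.18 , 0.181, 0.182, 0.183, 0.184, 0.185, 0.186, 0.187, 0.188,
       0.189, 0.19 , 0.191, 0.192, 0.193, 0.194, 0.195, 0.196, 0.197,
       0.198, 0.199, 0.2  , 0.201, 0.202, 0.203, 0.204, 0.205, 0.206,
       0.207, 0.208, 0.209, 0.21 , 0.211, 0.212, 0.213, 0.214, 0.215,
       0.216, 0.217, 0.218, 0.219, 0.22 ]))
[ 0.49276111 -0.11073655  0.21183679]
```

View pics/w2.png

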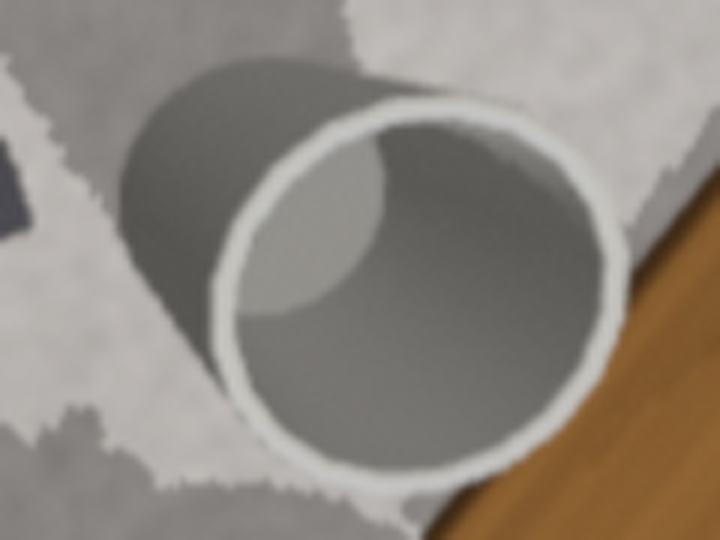

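That detection was the white cup (crop (420,300)), a false hit. The depth data is clear, though: nut top 206.1 mm, pin top 211.9 mm, a difference of 5.9 mm against the expected 6. The nut is fully unscrewed and the pin is up at (0.493,-0.111). Next I shut the fingers, centre on the pin and come down.

```bash
python3 -m jog '[{"gripper":1,"dx":0,"dy":-0.0026,"dz":0,"rx":0,"ry":0,"rz":0},{"gripper":1,"dx":0,"dy":-0.0026,"dz":0,"rx":0,"ry":0,"rz":0},{"gripper":1,"dx":0,"dy":-0.0026,"dz":0,"rx":0,"ry":0,"rz":0},{"gripper":1,"dx":0,"dy":-0.0026,"dz":0,"rx":0,"ry":0,"rz":0},{"gripper":1,"dx":0,"dy":-0.0026,"dz":-0.02,"rx":0,"ry":0,"rz":0},{"gripper":1,"dx":0,"dy":-0.0026,"dz":-0.035,"rx":0,"ry":0,"rz":0},{"gripper":1,"dx":0,"dy":-0.0026,"dz":-0.044,"rx":0,"ry":0,"rz":0},{"gripper":1,"dx":0,"dy":-0.0026,"dz":-0.044,"rx":0,"ry":0,"rz":0},{"gripper":1,"dx":0,"dy":-0.0026,"dz":-0.044,"rx":0,"ry":0,"rz":0},{"gripper":1,"dx":0,"dy":-0.0026,"dz":-0.044,"rx":0,"ry":0,"rz":0}]' 20
python3 - <<'E'
from h import *
o=get_obs();print(o['eef_pos'],o['contact_force'],o['torque'])
r=read_camera('wrist');cv2.imwrite('pics/w3.png',cv2.resize(r['pixels'][190:390,190:450],None,fx=3,fy=3))
E
```

```text
t: 10.75
eef_pos: [0.4931, -0.1113, 0.2372]
tool_rot: [0.694, -0.138, 0.693, 0.138]
contact_force: [0.2, -0.7, -0.4]
gripper_width: -0.002
[ 0.4930975  -0.1113302   0.23720364] [ 0.17580913 -0.67216978 -0.37926906] [ 0.00434534 -0.01200833 -0.04724178]
```

View pics/w3.png

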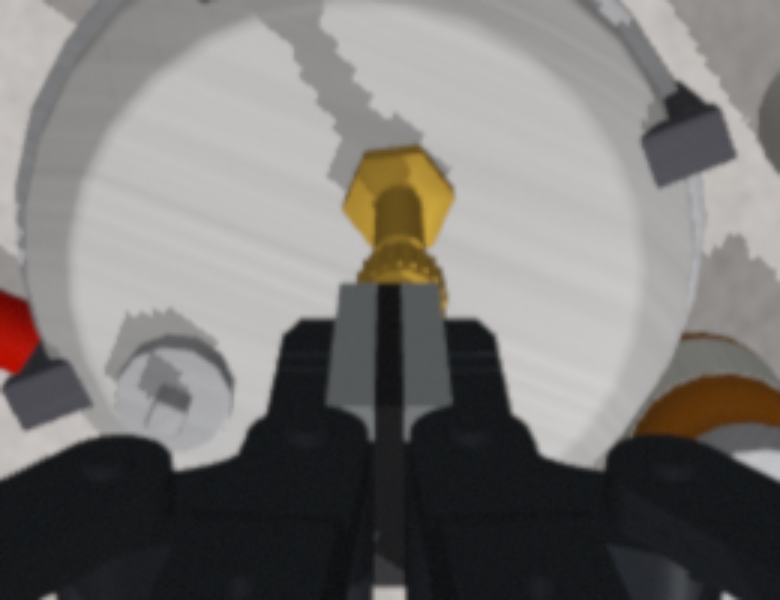

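The fingers are shut, their seam at pixel x≈390 and the nut at ≈402, so the nut is about 1.5 mm to the right. I'll correct that and come down to contact.

```bash
python3 -m jog '[{"gripper":1,"dx":-0.0005,"dy":0.0013,"dz":-0.002,"rx":0,"ry":0,"rz":0},{"gripper":1,"dx":-0.0005,"dy":0.0013,"dz":-0.004,"rx":0,"ry":0,"rz":0},{"gripper":1,"dx":-0.0005,"dy":0.0013,"dz":-0.005,"rx":0,"ry":0,"rz":0},{"gripper":1,"dx":-0.0005,"dy":0.0013,"dz":-0.006,"rx":0,"ry":0,"rz":0},{"gripper":1,"dx":-0.0005,"dy":0.0013,"dz":-0.006,"rx":0,"ry":0,"rz":0},{"gripper":1,"dx":-0.0005,"dy":0.0013,"dz":-0.006,"rx":0,"ry":0,"rz":0}]'
for i in 1 2 3; do python3 -m jog '[{"gripper":1,"dx":0,"dy":0,"dz":-0.0005,"rx":0,"ry":0,"rz":0},{"gripper":1,"dx":0,"dy":0,"dz":-0.0005,"rx":0,"ry":0,"rz":0},{"gripper":1,"dx":0,"dy":0,"dz":-0.0005,"rx":0,"ry":0,"rz":0}]' | grep -E 'eef|force'; done
```

```text
t: 11.4
eef_pos: [0.492, -0.1099, 0.2304]
tool_rot: [0.693, -0.138, 0.694, 0.138]
contact_force: [-1.3, -0.2, 1.6]
gripper_width: 0.003
eef_pos: [0.492, -0.1099, 0.2299]
contact_force: [-1.0, -0.3, 2.0]
eef_pos: [0.4921, -0.1099, 0.2294]
contact_force: [-0.3, 0.4, 1.1]
eef_pos: [0.4921, -0.1099, 0.2289]
contact_force: [-1.6, 0.8, 1.6]
```

Contact, with about 1.6 N of spring force. I'll go on in 0.5 mm steps until the force rises above 2.6 N.

```bash
for i in 1 2 3; do python3 -m jog '[{"gripper":1,"dx":0,"dy":0,"dz":-0.0005,"rx":0,"ry":0,"rz":0},{"gripper":1,"dx":0,"dy":0,"dz":-0.0005,"rx":0,"ry":0,"rz":0},{"gripper":1,"dx":0,"dy":0,"dz":-0.0005,"rx":0,"ry":0,"rz":0}]' | grep -E 'eef|force'; done
```

```text
eef_pos: [0.4921, -0.11, 0.2284]
contact_force: [-0.5, 0.4, 2.4]
eef_pos: [0.4921, -0.1099, 0.2279]
contact_force: [-0.7, 0.6, 1.7]
eef_pos: [0.4921, -0.1099, 0.2274]
contact_force: [-0.6, 0.5, 1.6]
```

```bash
for i in 1 2 3; do python3 -m jog '[{"gripper":1,"dx":0,"dy":0,"dz":-0.0005,"rx":0,"ry":0,"rz":0},{"gripper":1,"dx":0,"dy":0,"dz":-0.0005,"rx":0,"ry":0,"rz":0},{"gripper":1,"dx":0,"dy":0,"dz":-0.0005,"rx":0,"ry":0,"rz":0}]' | grep -E 'eef|force'; done
```

```text
eef_pos: [0.4921, -0.11, 0.227]
contact_force: [-0.6, 1.2, 2.9]
eef_pos: [0.4922, -0.1099, 0.2268]
contact_force: [-2.2, 0.7, 5.0]
eef_pos: [0.4922, -0.11, 0.2267]
contact_force: [-3.4, 1.0, 9.6]
```

The seat is found at TCP z≈0.2269, about 4 mm down; the force is now 9.6 N. I'll ease off slightly to about 8 N and hold.

```bash
python3 -m jog '[{"gripper":1,"dx":0,"dy":0,"dz":0.0002,"rx":0,"ry":0,"rz":0},{"gripper":1,"dx":0,"dy":0,"dz":0.0002,"rx":0,"ry":0,"rz":0}]' | grep -E 'eef|force'
for i in 1 2 3; do python3 -m jog '[{"gripper":1,"dx":0,"dy":0,"dz":0,"rx":0,"ry":0,"rz":0},{"gripper":1,"dx":0,"dy":0,"dz":0,"rx":0,"ry":0,"rz":0}]' | grep -E 'eef|force'; done
```

```text
eef_pos: [0.4922, -0.11, 0.2267]
contact_force: [-2.6, 1.8, 7.3]
eef_pos: [0.4922, -0.1099, 0.2267]
contact_force: [-2.5, 0.4, 7.4]
eef_pos: [0.4922, -0.11, 0.2267]
contact_force: [-2.9, 1.1, 7.0]
eef_pos: [0.4922, -0.11, 0.2267]
contact_force: [-2.6, 0.6, 7.3]
```

Steady at about 7.3 N vertical, 7.8 N in total. I'll hold for more than 2 s more.

```bash
for i in 1 2 3; do python3 -m jog '[{"gripper":1,"dx":0,"dy":0,"dz":0,"rx":0,"ry":0,"rz":0},{"gripper":1,"dx":0,"dy":0,"dz":0,"rx":0,"ry":0,"rz":0},{"gripper":1,"dx":0,"dy":0,"dz":0,"rx":0,"ry":0,"rz":0},{"gripper":1,"dx":0,"dy":0,"dz":0,"rx":0,"ry":0,"rz":0},{"gripper":1,"dx":0,"dy":0,"dz":0,"rx":0,"ry":0,"rz":0},{"gripper":1,"dx":0,"dy":0,"dz":0,"rx":0,"ry":0,"rz":0},{"gripper":1,"dx":0,"dy":0,"dz":0,"rx":0,"ry":0,"rz":0}]' | grep -E '^t|eef|force'; done
python3 -m jog '[{"gripper":1,"dx":0,"dy":0,"dz":0.002,"rx":0,"ry":0,"rz":0},{"gripper":1,"dx":0,"dy":0,"dz":0.005,"rx":0,"ry":0,"rz":0},{"gripper":1,"dx":0,"dy":0,"dz":0.01,"rx":0,"ry":0,"rz":0},{"gripper":1,"dx":0,"dy":0,"dz":0.025,"rx":0,"ry":0,"rz":0},{"gripper":1,"dx":0,"dy":0,"dz":0.05,"rx":0,"ry":0,"rz":0},{"gripper":1,"dx":0,"dy":0,"dz":0.08,"rx":0,"ry":0,"rz":0},{"gripper":1,"dx":0,"dy":0,"dz":0.08,"rx":0,"ry":0,"rz":0},{"gripper":1,"dx":0,"dy":0,"dz":0.08,"rx":0,"ry":0,"rz":0}]'
python3 - <<'E'
from h import *
r=read_camera('wrist');cv2.imwrite('pics/w4.png',r['pixels'])
P=cloud(r);Q=P.reshape(-1,3);Q=Q[(Q[:,2]>.2)&(Q[:,2]<.225)&(np.hypot(Q[:,0]-.493,Q[:,1]+.11)<.012)]
h=np.histogram(Q[:,2],np.arange(.2,.22,.001))[0];print(h)
print(np.median(Q[Q[:,2]>.2095],0),np.median(Q[(Q[:,2]<.208)&(Q[:,2]>.204)],0))
E
```

```text
t: 15.6
eef_pos: [0.4922, -0.11, 0.2267]
tool_rot: [0.694, -0.138, 0.693, 0.138]
contact_force: [-2.8, 1.3, 7.6]
t: 16.3
eef_pos: [0.4922, -0.11, 0.2267]
tool_rot: [0.694, -0.138, 0.693, 0.138]
contact_force: [-3.9, 1.6, 8.2]
t: 17.0
eef_pos: [0.4922, -0.11, 0.2267]
tool_rot: [0.694, -0.138, 0.693, 0.138]
contact_force: [-2.7, 2.3, 8.2]
t: 17.8
eef_pos: [0.4923, -0.1101, 0.3067]
tool_rot: [0.694, -0.138, 0.693, 0.137]
contact_force: [-0.2, 0.7, -0.3]
gripper_width: 0.002
[ 10  10   9  15  28 102  97  29   8   2  11  26  39   1   0   0   0   0
   0]
[ 0.49257398 -0.11070245  0.21200929] [ 0.49161154 -0.11154131  0.20597194]
```

The pin is back up at 212.0 mm and the nut top is at 206.0 mm, so the nut is still fully unscrewed. Handing in.

```bash
python3 -c "
from station import *;print(hand_in())"
```

```text
the job is handed in; nothing more can be done
None
```

I unscrewed the lock nut on the aluminium pot's vent valve to its end stop, turning the gripper about 236° in all. I then pressed the pin with the shut fingertips and felt the seat about 4 mm down. I held it there at about 7–8 N vertical (up to about 9 N in total) for roughly 2.8 s, then let go and handed in at about 18 s.

- **Unscrewing:** the nut top measured 206 mm and the pin top 212 mm before and after pressing. That 6 mm difference is the one given for a fully unscrewed nut.
- **Press force:** the readings peaked at 9.6 N vertical, about 10.2 N in total, below the 11 N limit. I read the force only at the end of each short move, so a brief spike between readings would not show.
- **Release:** the pin is back up and the tool is well clear, with about 0 N on it.
- **False hit:** one network detection labelled `pin_top` was actually the white cup; I ignored it and relied on the depth measurements.
- **Bystanders:** I did not check them in a last picture, but every move near them stayed above the lid and I felt no unexpected contact.

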